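# Free the seized port plug and stow it in the rack

## Robot

A 6-joint arm with a two-finger parallel gripper is mounted at the origin on the work surface. World frame = base frame: x ahead of the robot, y to its left, z up, the work surface at z = 0. Lengths are in m, angles in rad, forces in N, time in s.
With the tool pointing down it reaches from about 0.4 to 0.825 m from the base axis. Payload 7 kg.
Tool frame: the origin (TCP) lies on the mounting face of the last link; the fingertips stand 178 mm ahead of it and the grasp point (between the pads) lies 159 mm ahead of it; z points along the fingers, y is the direction in which the jaws open and shut (so a half turn about z gives the same grasp; the last joint's range is limited). The gripper opens to 88 mm and grips with 3 to 60 N. Pads are 19 mm wide; open, the fingers measure 130 mm over their backs; the gripper's body (78 mm by 193 mm) begins 47 mm behind the grasp point.
Start: joints at [-0.847, 0.359, 0.012, 0, -1.224, -0.288], TCP at [0.285, -0.612, 0.405] pointing down, gripper open.
Joint ranges: [-3.07, 3.07], [-1.43, 2.12], [-1.02, 1.25], [-3.03, 1.67], [-3.05, -0], [-3.03, 3.03]. Speed limits (rad/s): [2.39, 2.39, 3.01, 3.14, 3.14, 3.14].

## Interface

Orientations are given as [roll, pitch, yaw] about the fixed x, y, z axes, in that order (R = Rz(yaw) Ry(pitch) Rx(roll)).
In Python, from station import * gives the robot as it stands.
- The arm moves only by the tool arm_command, never from a script. Its argument "targets" is a list of rows, each a list of 3 entries, a list of its own where there are three numbers: the turn, a rotation vector about the world's x, y, z in rad, then the shift along the world's x, y, z in mm, then the closure, from 0 (fully open) to 1 (shut). In form: [[[wx, wy, wz], [tx, ty, tz], fingers], ...]. A call has 1 to 8 rows; each row shifts and turns the commanded pose from where the row before left it; what a row does not reach is not made up. A row lasts 1/10 s, in which the tool goes at most 50 mm and 8.59 degrees, less where a joint would pass 70% of its speed; a pose out of reach is approached as far as the arm can. A call with a gripper value outside its range is refused whole. The fingers move at their own pace and stop on an object; "squeeze" is the grip in N (left out, the last holds). Time passes only in rows, so rows that do not move let the fingers close. It gives the time, the measured TCP pose, the force and the opening at its end, in the units of the state.
- get_state(): the state, without advancing time (a new reading comes with each control period).
- grab_frame(name): name is "scene" or "top" or "wrist"; returns (picture, depth): 420x560x3 uint8, red, green, blue; 420x560 float32, m along the optical axis (not along the pixel's ray), 0 where there is no reading.
- camera_params(name): a dict with "mtx" (3x3 intrinsics, pixels), "eye" and "orientation" of the camera in the world. Camera axes: x right, y down, z forward; pixel columns grow to the right and rows downward; lengths in m; the calibration is good to about 2 mm. A picture is of the moment at which its call begins: read the wrist's pose just before it. camera_params takes no time and is no camera call; for the wrist camera it gives the pose at the moment of the call.
- job_done(): hands the job in, once; it reports no verdict.
The state is a dict: "t": time; "q": joint angles; "qd": joint speeds; "joint_efforts": joint torques, N m; "eef_pos": TCP position; "ee_rot": TCP orientation; "force": force on the tool from outside, world axes, zero at the start; "moment": the same for the moment, N m; "width": finger opening in m.
Only numpy, scipy, OpenCV 4.12 (cv2) and the standard library are available. Lean on these libraries where they do the work, as an engineer would, in place of code of your own. Each camera call takes 0.05 s, during which the arm holds its last target.

## Task

The wooden plug has seized in the port of the chip box's heavy loose lid: work it free by twisting it back and forth while easing it upward, so that the lid stays down on its box (a straight pull lifts the lid). Stand the freed plug upright on the bench and let go, take it afresh by the two ends of its head, and set it gently down, upright and centred, in the one empty pocket of the storage rack, where there is no room for fingers along its sides. Leave the other things on the bench where they are.

Things in the scene. Friction and masses are not known exactly. Their poses are not given: they have to be found in the camera images.
- plug: the seized plug, plain brown wood, 86 mm tall, loose, 0.12 kg. Origin: centre of its foot's underside; z up its axis. 0 to 50 mm: round spigot, 38 mm diameter, whose flat end is the foot it stands on; 50 to 86 mm: rectangular head, 64 mm long (own x), 36 mm wide (own y). At the start the head lies on the lid, the spigot hangs 50 mm down through the port and own x is along the box's x
- port (a point): centre of the port, a 41 mm round hole, on the lid's upper face, 122 mm above the bench with the lid down; x and y axes as the chip box's
- sleeve (a point): middle of the hidden rubber sleeve that grips the spigot 16 to 30 mm below the lid's top: the plug must rise about 34 mm to be free. Dry friction: a straight pull meets 28 to 38 N, more than the lid weighs; a twist takes about 0.6 N m. While the plug turns the friction acts mostly against the turning: rising 3 mm evenly during each 0.44 rad swing takes about half that pull
- lid (a joint): how far the lid has risen, m: 0 = seated on its box. It slides straight up, cannot turn, weighs 2 kg and falls back; keep it below 0.006
- chipbox: grey square steel chip box, fixed, 180 x 180 x 110 mm high, origin at the centre of its underside. On it lies the lid, a dark steel plate 190 x 190 x 12 mm (top at 122 mm) with the port at its centre
- guard_a (a point): top centre of the steel guard on the lid at the head's +x end, 44 mm high. C-shaped: in the box's frame from the port's centre its web spans x 37 to 45 mm, y -32 to 32 mm, its lips x 27 to 37 mm, |y| 26 to 32 mm. No finger fits at the head's ends there, and the lips stop the head's turning 0.28 rad either way; the head's long sides are free for fingers within 27 mm of the centre in x
- guard_b (a point): top centre of the mirror-image guard at the -x end
- rack: plywood base of the storage rack, fixed, 90 (x) x 240 (y) x 12 mm, origin at the centre of its underside. Three identical narrow pockets stand on it in a row along its y, 78 mm apart: one empty, two each holding a plug like the seized one; which is which varies
- pocket: the empty pocket, fixed; origin at its underside's centre, 12 mm above the bench; its floor is 6 mm above the origin. Two plywood walls 8 mm thick, 46 mm apart inside (own |y| 23 to 31 mm), 48 mm long (own x), tops 98 mm above the origin; open at both x ends and on top. A plug in it has its head along x, ends 8 mm past the walls, its top 6 mm below theirs
- full1: a pocket like the empty one, with a plug fixed in it; same origin
- full2: a second pocket with a plug fixed in it; same origin
- glue: white glue bottle, 56 mm diameter, 170 mm tall, origin centre of underside; stands among the task's things; leave alone
- can: paint can, 90 mm diameter, 110 mm tall, origin centre of underside; leave alone
- jar: glass jar, 68 mm diameter, 90 mm tall, origin centre of underside; leave alone
- tape: flat cardboard ring (tape core), 90 mm diameter, 25 mm high, origin centre of underside; leave alone
- offcut: light wood offcut lying flat, 130 (own x) x 45 (y) x 22 mm high, origin centre of underside; leave alone
- hammer: hammer lying at the back, about 240 mm long along its own x, handle to -x, lower than 40 mm; leave alone
- mug: white mug, 80 mm diameter with a handle at its own +y, 90 mm tall, origin centre of underside; leave alone
There are look-alikes about, which are no part of the job. Leave any black look-alike of the plug alone.

How it is judged:
On the way, in this order (a step that is already met when the one before it is completed fails the run):
1. the plug is clear of the port, its foot above the lid, with the lid down (z of plug in the frame of port above 0.002 m and value of joint lid below 0.006 m), for 0.1 s.
2. the plug stands upright on the bench, let go (angle between plug's own z axis and vertical below 0.15 rad and linear speed of plug below 0.03 m/s and height (world z) of plug below 0.006 m and contact force between plug and the fingers below 0.1 N), for 0.2 s.
At the end, for the whole second after the job is handed in: The plug stands in the empty pocket on the pocket's floor (foot within 5 mm of it), upright within 0.15 rad, within 15 mm of the pocket's centre, let go and at rest; the lid is down on its box (within 4 mm) (angle between plug's own z axis and vertical below 0.15 rad and linear speed of plug below 0.03 m/s and horizontal distance between plug and pocket below 0.015 m and z of plug in the frame of pocket between 0.002 and 0.011 m and contact force between plug and the fingers below 0.1 N and value of joint lid below 0.004 m); the robot touches nothing.
It fails at once if the lid is lifted more than 6 mm off its box (value of joint lid above 0.006 m).
It fails at once if the plug is dropped into the pocket (faster than 0.4 m/s inside it) (horizontal distance between plug and pocket below 0.03 m and z of plug in the frame of pocket below 0.04 m and linear speed of plug above 0.4 m/s).
It fails at once if another thing on the bench (bottle, can, jar, ring, offcut, hammer, mug) is moved more than 30 mm (distance of any of glue, can, jar, tape, offcut, hammer, mug from where it was at the start of the episode above 0.03 m).
It also fails if it takes over 72 s, if anything falls off the work surface, if the arm or the gripper's body presses on something with over 40 N, if the wrist force passes 120 N, or if a joint passes its speed limit or range.

## Working session

There is one attempt and no reset: what is moved stays moved. The work goes in short steps, Python scripts to look and compute and a tool call to move; the robot and the scene stay as the last step left them, time stands still between calls to the robot, and variables do not carry over. Pictures are saved under pics/ and viewed, and the job is handed in when it is done.

Besides the shell and the picture viewer there is one more tool, called by a JSON object that holds its "api" and its "payload", one argument or row to a line. arm_command: Moves the arm, as the interface text tells. Its arguments: {"type":"object","properties":{"targets":{"type":"array"},"squeeze":{"type":"number"}},"required":["targets"]}

```bash
ls; mkdir -p pics
cat > h.py <<'E'
from station import *
import numpy as np, cv2
def save(n,img): cv2.imwrite('pics/%s.png'%n, cv2.cvtColor(img,cv2.COLOR_RGB2BGR))
E
python3 - <<'E'
from h import *
s=get_state(); print(s)
for n in ['scene','top','wrist']:
    p=camera_params(n); print(n,p)
    im,d=grab_frame(n); save(n+'0',im); np.savez('f_'+n+'0.npz',im=im,d=d,mtx=p['mtx'],eye=p['eye'],ori=p['orientation'])
E
```

```text
pics
{'t': 0.0, 'q': array([-8.46922152e-01,  3.59362550e-01,  1.10775023e-02, -3.93239464e-04,
       -1.22412430e+00, -2.88109189e-01]), 'qd': array([ 0.00032205, -0.00044953,  0.0007611 ,  0.00073027, -0.0010923 ,
        0.00011364]), 'joint_efforts': array([-1.94136970e-03, -5.82721639e+01,  2.93046427e+01,  6.99693784e+00,
        6.68291192e-03, -1.76779972e-04]), 'eef_pos': array([ 0.2848441 , -0.61173017,  0.40373855]), 'ee_rot': array([ 3.13994107e+00, -1.03936378e-04, -2.70596149e+00]), 'force': array([-0.31192928,  0.32571958, -0.16348307]), 'moment': array([ 0.01185119,  0.00120967, -0.00910093]), 'width': 0.08778763462873147}
scene {'mtx': array([[496.76728481,   0.        , 281.34242637],
       [  0.        , 496.76728481, 202.88589176],
       [  0.        ,   0.        ,   1.        ]]), 'eye': array([1.04258603, 0.96481647, 1.30499513]), 'orientation': array([-2.42081245, -0.01017879,  2.6465314 ])}
top {'mtx': array([[497.80492699,   0.        , 270.75012157],
       [  0.        , 497.80492699, 206.66622878],
       [  0.        ,   0.        ,   1.        ]]), 'eye': array([0.3965814 , 0.01149231, 1.7510298 ]), 'orientation': array([-3.06751977,  0.01777503, -1.57930396])}
wrist {'mtx': array([[313.67523773,   0.        , 277.79369659],
       [  0.        , 313.67523773, 208.69964437],
       [  0.        ,   0.        ,   1.        ]]), 'eye': array([ 0.21121436, -0.64558861,  0.38430645]), 'orientation': array([ 2.83882283e+00, -1.60901680e-03,  2.00642930e+00])}
```

View pics/top0.png

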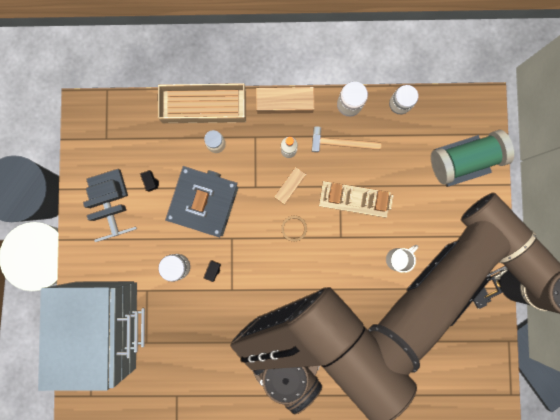

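View pics/scene0.png

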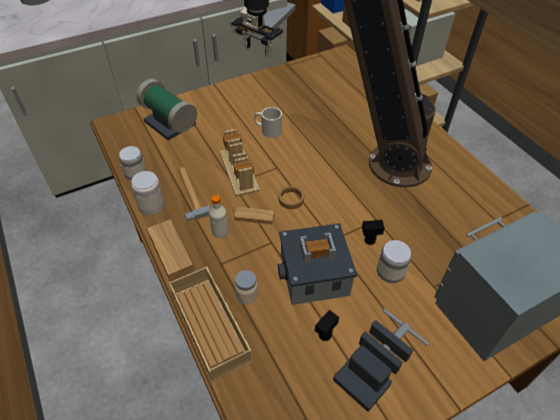

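View pics/wrist0.png

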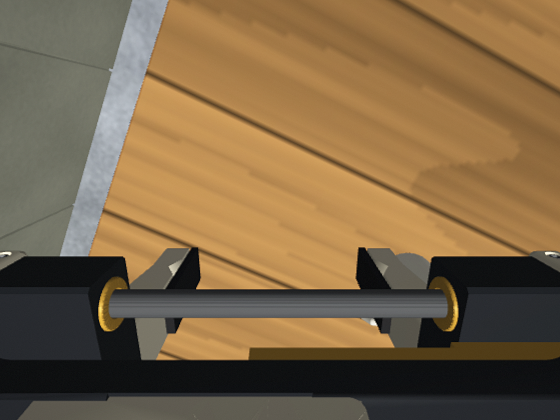

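The top view shows the chip box with its brown plug at about (200,201), and the rack at (356,199) with brown heads near (336,192) and (382,201). Black look-alikes are at (150,181) and (213,271), and the vice-like thing is at (107,200). The brown plug between the guards on the box fits the description. I'll enlarge to confirm.

```bash
cat > g.py <<'E'
from h import *
from scipy.spatial.transform import Rotation as R
def load(n): return dict(np.load('f_%s.npz'%n))
def Rm(o): return R.from_euler('xyz',o).as_matrix()
def ray(f,px,z):
    px=np.atleast_2d(np.asarray(px,float))
    d=np.c_[(px[:,0]-f['mtx'][0,2])/f['mtx'][0,0],(px[:,1]-f['mtx'][1,2])/f['mtx'][1,1],np.ones(len(px))]@Rm(f['ori']).T
    return f['eye']+d*((z-f['eye'][2])/d[:,2])[:,None]
def cloud(f):
    h,w=f['d'].shape; u,v=np.meshgrid(np.arange(w),np.arange(h)); d=f['d'].astype(float)
    c=np.stack([(u-f['mtx'][0,2])/f['mtx'][0,0]*d,(v-f['mtx'][1,2])/f['mtx'][1,1]*d,d],-1)
    return c@Rm(f['ori']).T+f['eye']
E
python3 - <<'E'
from g import *
f=load('top0'); im=f['im']
a=cv2.resize(im[155:245,155:255],None,fx=4,fy=4,interpolation=cv2.INTER_CUBIC)
b=cv2.resize(im[155:245,306:406],None,fx=4,fy=4,interpolation=cv2.INTER_CUBIC)
save('crop0',np.hstack([a,b]))
c=cloud(f)
for px in [(200,201),(232,174),(180,220),(336,192),(345,195),(356,199),(366,200),(382,201),(256,270),(400,300),(289,145),(294,228)]:
    print(px,c[px[1],px[0]].round(3))
E
```

```text
(200, 201) [0.535 0.266 0.162]
(232, 174) [ 0.645  0.178 -0.003]
(180, 220) [0.477 0.339 0.117]
(336, 192) [ 0.567 -0.178  0.095]
(345, 195) [ 0.564 -0.218  0.017]
(356, 199) [ 0.55  -0.257  0.015]
(366, 200) [ 0.537 -0.274  0.113]
(382, 201) [ 0.534 -0.328  0.104]
(256, 270) [0.306 0.095 0.007]
(400, 300) [ 0.278 -0.236  0.706]
(289, 145) [ 0.714 -0.022  0.159]
(294, 228) [ 0.451 -0.04  -0.004]
```

View pics/crop0.png

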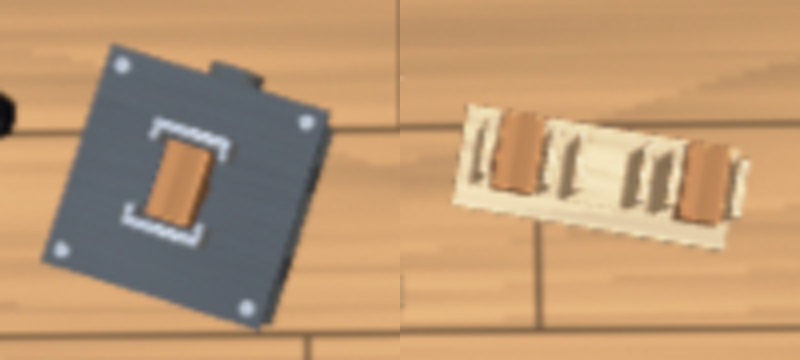

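Run:
```python
from g import *
def brown(im):
    h=cv2.cvtColor(im,cv2.COLOR_RGB2HSV); return h
for n in ['top0','scene0']:
    f=load(n); im=f['im']; hsv=cv2.cvtColor(im,cv2.COLOR_RGB2HSV)
    rois={'top0':{'plug':(185,185,216,218),'A':(325,178,346,206),'B':(374,188,392,214)},
          'scene0':{'plug':(303,236,332,258),'A':(222,128,246,148),'B':(232,155,256,178)}}[n]
    for k,(x0,y0,x1,y1) in rois.items():
        s=hsv[y0:y1,x0:x1].reshape(-1,3)
        print(n,k,hsv[(y0+y1)//2,(x0+x1)//2], im[(y0+y1)//2,(x0+x1)//2])
f=load('top0')
for px in [(200,201),(197,210),(336,190),(356,199),(352,196),(382,201),(300,180),(320,200)]:
    h=cv2.cvtColor(f['im'],cv2.COLOR_RGB2HSV); print(px,f['im'][px[1],px[0]],h[px[1],px[0]])
# lid by depth
c=cloud(f)
m=((c[...,2]>0.105)&(c[...,2]<0.135)&(c[...,0]>0.4)&(c[...,0]<0.68)&(c[...,1]>0.12)&(c[...,1]<0.42)).astype(np.uint8)
# include guards etc by fill
cn,_=cv2.findContours(m,cv2.RETR_EXTERNAL,cv2.CHAIN_APPROX_NONE); cn=max(cn,key=cv2.contourArea)
p=ray(f,cn[:,0,:],0.122)[:,:2].astype(np.float32)
print('lid',cv2.minAreaRect(p), np.median(c[m>0][:,2]))
```

```text
top0 plug [ 14 136 188] [188 133  88]
top0 A [ 14 135 187] [187 133  88]
top0 B [ 14 135 187] [187 133  88]
scene0 plug [ 15 172 135] [135  90  44]
scene0 A [ 15 163 138] [138  94  50]
scene0 B [ 15 173 133] [133  89  43]
(200, 201) [188 133  88] [ 14 136 188]
(197, 210) [141 109  85] [ 13 101 141]
(336, 190) [185 132  87] [ 14 135 185]
(356, 199) [240 223 184] [ 21  60 240]
(352, 196) [239 221 178] [ 21  65 239]
(382, 201) [185 132  87] [ 14 135 185]
(300, 180) [233 198 153] [ 17  88 233]
(320, 200) [226 204 164] [ 19  70 226]
lid ((0.538520336151123, 0.2693931758403778), (0.19245870411396027, 0.1899380087852478), 72.01073455810547) 0.1219930443463666
```

Run:
```python
from g import *
f=load('scene0'); im=f['im']
a=cv2.resize(im[210:310,265:365],None,fx=4,fy=4,interpolation=cv2.INTER_CUBIC)
b=cv2.resize(im[110:210,190:290],None,fx=4,fy=4,interpolation=cv2.INTER_CUBIC)
save('crop1',np.hstack([a,b]))
```

```text
(no output)
```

View pics/crop1.png

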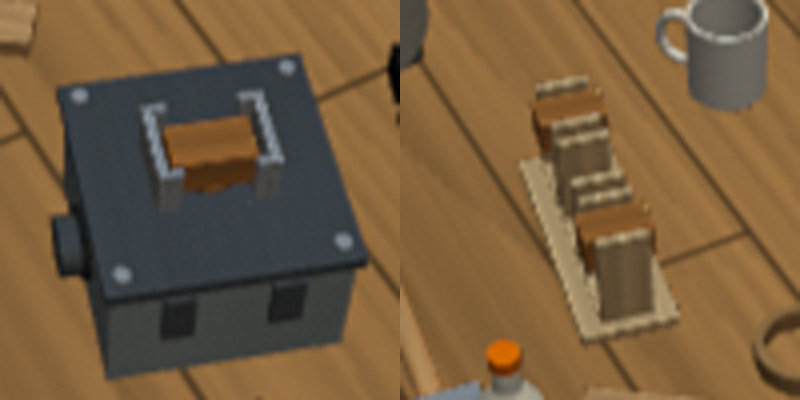

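Both crops confirm it: the brown plug sits between the guards, and the rack's two brown heads fill the end pockets, so the empty pocket is the middle one (top ≈ (356,197)). Next I measure them.

```bash
cat > m.py <<'E'
from g import *
def heads(f,rois,z):
    up=4; out={}
    for k,(x0,y0,x1,y1) in rois.items():
        c=cv2.resize(f['im'][y0:y1,x0:x1],None,fx=up,fy=up,interpolation=cv2.INTER_CUBIC).astype(int)
        m=(np.abs(c-np.array([187,133,88])).max(-1)<28).astype(np.uint8)
        m=cv2.morphologyEx(m,cv2.MORPH_OPEN,np.ones((5,5)))
        cn,_=cv2.findContours(m,cv2.RETR_EXTERNAL,cv2.CHAIN_APPROX_NONE); cn=max(cn,key=cv2.contourArea)
        px=(cn[:,0,:]+.5)/up-.5+np.array([x0,y0])
        p=ray(f,px,z[k])[:,:2]
        (cx,cy),(w,h),a=cv2.minAreaRect((p*1000).astype(np.float32))
        if w<h: a+=90
        out[k]=((cx,cy),sorted((w,h)),a)
    return out
E
python3 - <<'E'
from m import *
f=load('top0')
r=heads(f,{'plug':(180,180,220,222),'A':(322,175,350,210),'B':(370,184,396,217)},{'plug':.158,'A':.104,'B':.104})
for k,v in r.items(): print(k,np.round(v[0],1),np.round(v[1],1),round(v[2],1))
a,b=np.array(r['A'][0]),np.array(r['B'][0]); print('mid',(a+b)/2,'dist',np.hypot(*(a-b)),'row dir',np.degrees(np.arctan2(*(a-b)[::-1])))
c=cloud(f)
# heights of all stuff along the way; list objects
m=(c[...,2]>0.02)&(c[...,0]>0.3)&(c[...,0]<0.9)&(c[...,1]<0.6)
n,l,st,ce=cv2.connectedComponentsWithStats(m.astype(np.uint8))
for i in range(1,n):
    if st[i,4]>30:
        q=c[l==i]; print(st[i,:4],q[:,:2].min(0).round(3),q[:,:2].max(0).round(3),np.percentile(q[:,2],98).round(3))
E
```

```text
plug [537.9 269.5] [35.1 63.2] 161.9
A [ 565.1 -174.5] [41.3 70.6] 171.0
B [ 542.2 -330.9] [81.4 85.1] 89.4
mid [ 553.64752197 -252.68713379] dist 158.00011696336776 row dir 81.65662990349752
[337  91  30  24] [ 0.844 -0.281] [ 0.9   -0.195] 0.137
[390  92  29  22] [ 0.397 -0.459] [0.9   0.011] 0.11
[256  97  58  16] [ 0.397 -0.11 ] [0.9   0.089] 0.059
[158  98  88  24] [0.397 0.011] [0.9   0.429] 0.075
[312 126  69  26] [ 0.397 -0.343] [0.809 0.011] 0.036
[430 129  84  56] [ 0.397 -0.759] [0.77  0.011] 0.152
[204 130  21  22] [0.397 0.011] [0.783 0.265] 0.097
[281 137  16  21] [ 0.397 -0.049] [0.752 0.011] 0.176
[165 166  73  72] [0.397 0.011] [0.657 0.388] 0.166
[275 167  31  36] [ 0.397 -0.08 ] [0.662 0.026] 0.032
[101 169  36  70] [0.397 0.011] [0.663 0.6  ] 0.13
[140 170  18  22] [0.397 0.011] [0.65  0.483] 0.094
[323 183  38  22] [ 0.397 -0.27 ] [0.598 0.011] 0.115
[359 191  34  23] [ 0.397 -0.361] [0.569 0.011] 0.116
[407 192 153  99] [ 0.3   -0.658] [0.51  0.011] 0.732
[281 216  26  25] [ 0.397 -0.081] [0.492 0.011] 0.036
[387 245  31  27] [ 0.302 -0.452] [0.397 0.011] 0.096
[159 254  31  21] [0.3   0.011] [0.397 0.411] 0.118
[205 260  16  15] [0.301 0.011] [0.397 0.261] 0.094
[316 287  20   8] [ 0.3   -0.095] [0.397 0.011] 0.802
```

{"api": "arm_command", "payload": {
  "targets": [
    [[0, 0, 0.125], [13, 46, 2], 0],
    [[0, 0, 0.125], [13, 46, 2], 0],
    [[0, 0, 0.125], [13, 46, 2], 0],
    [[0, 0, 0.125], [13, 46, 2], 0],
    [[0, 0, 0.125], [13, 46, 2], 0],
    [[0, 0, 0.125], [13, 46, 2], 0],
    [[0, 0, 0.125], [13, 46, 2], 0],
    [[0, 0, 0.125], [13, 46, 2], 0]
  ],
  "squeeze": 60
}}

```text
t: 0.95
eef_pos: [0.3888, -0.2421, 0.4208]
ee_rot: [-3.141, 0.0, -1.701]
force: [1.3, -0.6, 1.1]
width: 0.0878
```

{"api": "arm_command", "payload": {
  "targets": [
    [[0, 0, 0.126], [13.5, 46.5, 0], 0],
    [[0, 0, 0.126], [13.5, 46.5, 0], 0],
    [[0, 0, 0.126], [13.5, 46.5, 0], 0],
    [[0, 0, 0.126], [13.5, 46.5, 0], 0],
    [[0, 0, 0.126], [13.5, 46.5, 0], 0],
    [[0, 0, 0.126], [13.5, 46.5, 0], 0],
    [[0, 0, 0.126], [13.5, 46.5, 0], 0],
    [[0, 0, 0.126], [13.5, 46.5, 0], 0]
  ]
}}

```text
t: 1.75
eef_pos: [0.4968, 0.1302, 0.4208]
ee_rot: [-3.141, -0.0, -0.692]
force: [1.6, -0.1, 0.1]
width: 0.0878
```

{"api": "arm_command", "payload": {
  "targets": [
    [[0, 0, 0.126], [13.5, 46.5, 0], 0],
    [[0, 0, 0.126], [13.5, 46.5, 0], 0],
    [[0, 0, 0.126], [13.5, 46.5, 0], 0],
    [[0, 0, 0], [0, 0, 0], 0],
    [[0, 0, 0], [0, 0, 0], 0]
  ]
}}

```text
t: 2.25
eef_pos: [0.5374, 0.2688, 0.4194]
ee_rot: [3.14, 0.001, -0.319]
force: [-1.0, -0.7, -1.1]
width: 0.0875
```

```bash
cat > snap.py <<'E'
from g import *
def snap(n,tag,pic=True):
    s=get_state(); p=camera_params(n); im,d=grab_frame(n)
    if pic: save(tag,im)
    f=dict(im=im,d=d,mtx=p['mtx'],eye=p['eye'],ori=p['orientation'],pos=s['eef_pos'],rot=s['ee_rot'])
    np.savez('f_%s.npz'%tag,**f)
    print(tag,'t',s['t'],'pos',s['eef_pos'].round(4),'rot',s['ee_rot'].round(3),'q',s['q'].round(2),'F',s['force'].round(1),'w',s['width'])
    return f
E
python3 -c "
from snap import *
snap('wrist','wrist1'); snap('top','top1')"
```

```text
wrist1 t 2.25 pos [0.5374 0.2688 0.4194] rot [ 3.14e+00  1.00e-03 -3.19e-01] q [ 0.79  0.23 -0.14 -0.   -1.21  0.46] F [-1.  -0.7 -1.1] w 0.0874581884414742
top1 t 2.3 pos [0.5372 0.2677 0.4199] rot [ 3.14e+00  1.00e-03 -3.20e-01] q [ 0.79  0.23 -0.14 -0.   -1.21  0.46] F [ 0.7 -0.7 -0.4] w 0.08792736875016961
```

View pics/wrist1.png

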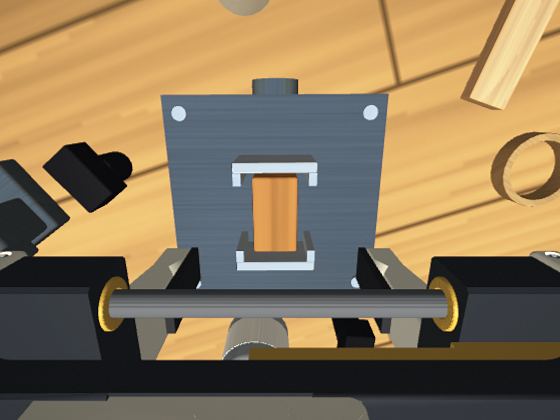

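View pics/top1.png

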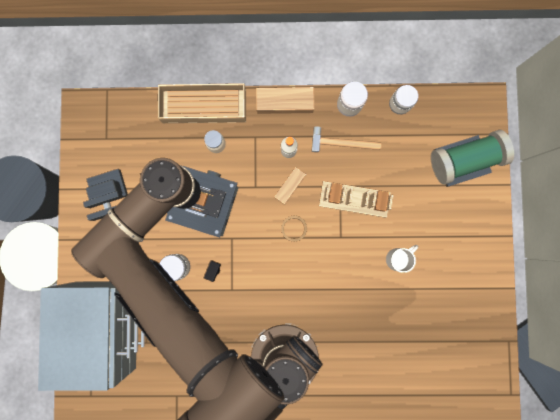

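The wrist view shows the brown head at columns 253-298 and rows 177-251, between the two guards and with its long side vertical. I'll refine its pose from this view.

Run:
```python
from snap import *
f=load('wrist1'); im=f['im']
h=cv2.cvtColor(im,cv2.COLOR_RGB2HSV); print(h[210,275],h[150,275],h[155,240])
m=((h[...,1]>110)&(h[...,0]>5)&(h[...,0]<25)).astype(np.uint8); z=np.zeros_like(m); z[165:258,242:310]=1; m&=z
m=cv2.morphologyEx(m,cv2.MORPH_OPEN,np.ones((5,5)))
cn,_=cv2.findContours(m,cv2.RETR_EXTERNAL,cv2.CHAIN_APPROX_NONE); cn=max(cn,key=cv2.contourArea)
print(cv2.boundingRect(cn))
p=ray(f,cn[:,0,:],.158)[:,:2]*1000
r=cv2.minAreaRect(p.astype(np.float32)); print('plug',np.round(r[0],1),np.round(r[1],1),r[2])
# lid: corner screws
w=((im.min(-1)>200)).astype(np.uint8); 
n,l,st,ce=cv2.connectedComponentsWithStats(w)
for i in range(1,n):
    if st[i,4]>60: print(st[i],ce[i].round(1),(ray(f,ce[i],.122)[0]*1000).round(1))
```

```text
[ 15 160 203] [105  65 118] [103  20  88]
(252, 174, 46, 78)
plug [538.5 270.9] [35.8 65.8] 71.71305084228516
[364 105  13  14 141] [370.3 112. ] [588.1 169.2 122. ]
[172 107  13  14 140] [178.3 113.1] [638.2 324.  122. ]
[232 163  85  10 734] [273.9 167.6] [568.7 261.8 122. ]
[310 173   7  12  74] [312.6 178.4] [548.5 231.8 122. ]
[233 174   7  12  80] [236.2 179.4] [569.3 297.5 122. ]
[237 251   6  11  65] [239.5 256.1] [497.  321.2 122. ]
[237 262  77   8 529] [275.1 266. ] [475.9 291.6 122. ]
```

{"api": "arm_command", "payload": {
  "targets": [
    [[0, 0, 0.003], [1, 2.3, -20], 0],
    [[0, 0, 0], [0, 0, -25], 0],
    [[0, 0, 0], [0, 0, -25], 0],
    [[0, 0, 0], [0, 0, -20], 0],
    [[0, 0, 0], [0, 0, -15], 0],
    [[0, 0, 0], [0, 0, -9], 0],
    [[0, 0, 0], [0, 0, 0], 0],
    [[0, 0, 0], [0, 0, 0], 0]
  ]
}}

```text
t: 3.15
eef_pos: [0.5386, 0.2695, 0.3076]
ee_rot: [-3.141, -0.001, -0.317]
force: [0.0, 0.3, -0.1]
width: 0.0873
```

```bash
python3 -c "
from snap import *
snap('wrist','wrist2')"
```

```text
wrist2 t 3.15 pos [0.5386 0.2695 0.3076] rot [-3.141e+00 -1.000e-03 -3.170e-01] q [ 0.79  0.32 -0.28  0.   -0.97  0.47] F [ 0.   0.3 -0.1] w 0.0872590304018426
```

View pics/wrist2.png

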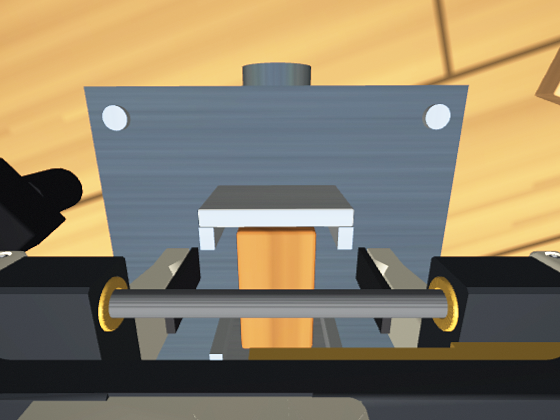

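The head (columns 238-315) sits midway between the fingers (199 and 357). Closing now.

{"api": "arm_command", "payload": {
  "targets": [
    [[0, 0, 0], [0, 0, -1], 1],
    [[0, 0, 0], [0, 0, 0], 1],
    [[0, 0, 0], [0, 0, 0], 1],
    [[0, 0, 0], [0, 0, 0], 1],
    [[0, 0, 0], [0, 0, 0], 1],
    [[0, 0, 0], [0, 0, 0], 1]
  ],
  "squeeze": 60
}}

```text
t: 3.8
eef_pos: [0.5384, 0.2699, 0.3057]
ee_rot: [3.142, -0.0, -0.317]
force: [0.6, -0.3, -0.4]
width: 0.0449
```

{"api": "arm_command", "payload": {
  "targets": [
    [[0, 0, 0], [0, 0, 0], 1],
    [[0, 0, 0], [0, 0, 0], 1],
    [[0, 0, 0], [0, 0, 0], 1]
  ]
}}

```text
t: 4.1
eef_pos: [0.5385, 0.2703, 0.3057]
ee_rot: [-3.141, -0.0, -0.317]
force: [-0.1, 3.5, -1.2]
width: 0.0354
```

{"api": "arm_command", "payload": {
  "targets": [
    [[0, 0, 0.07], [0, 0, 0], 1],
    [[0, 0, 0.07], [0, 0, 0.3], 1],
    [[0, 0, 0.07], [0, 0, 0.3], 1]
  ]
}}

```text
t: 4.4
eef_pos: [0.5384, 0.2701, 0.3059]
ee_rot: [-3.141, 0.0, -0.105]
force: [-0.0, 3.2, -4.6]
width: 0.0351
```

```bash
python3 -c "
from snap import *
s=get_state(); print(s['force'],s['moment'],s['ee_rot'],s['eef_pos'])"
```

```text
[-0.03002987  3.22346527 -4.57433271] [ 1.1108594  -0.12141321 -0.65448095] [-3.14064421e+00  3.56827703e-04 -1.05403074e-01] [0.53835129 0.27012946 0.30589326]
```

{"api": "arm_command", "payload": {
  "targets": [
    [[0, 0, -0.1], [0, 0, 0.2], 1],
    [[0, 0, -0.11], [0, 0, 0.7], 1],
    [[0, 0, -0.11], [0, 0, 0.7], 1],
    [[0, 0, -0.11], [0, 0, 0.6], 1]
  ]
}}

```text
t: 4.8
eef_pos: [0.5383, 0.2699, 0.3073]
ee_rot: [3.141, 0.0, -0.541]
force: [2.7, 1.2, -8.6]
width: 0.0358
```

```bash
python3 -c "
from snap import *
s=get_state(); print(s['force'],s['moment'],s['ee_rot'],s['eef_pos'])"
```

```text
[ 2.71049238  1.17378224 -8.56252166] [ 0.44697035 -1.0726768   0.609322  ] [ 3.14050914e+00  4.29847121e-04 -5.40634607e-01] [0.53830609 0.26987047 0.30729896]
```

{"api": "arm_command", "payload": {
  "targets": [
    [[0, 0, 0.11], [0, 0, 0.2], 1],
    [[0, 0, 0.11], [0, 0, 0.8], 1],
    [[0, 0, 0.11], [0, 0, 0.8], 1],
    [[0, 0, 0.11], [0, 0, 0.7], 1],
    [[0, 0, -0.11], [0, 0, 0.2], 1],
    [[0, 0, -0.11], [0, 0, 0.8], 1],
    [[0, 0, -0.11], [0, 0, 0.8], 1],
    [[0, 0, -0.11], [0, 0, 0.7], 1]
  ]
}}

```text
t: 5.6
eef_pos: [0.5383, 0.2698, 0.3118]
ee_rot: [3.14, 0.001, -0.541]
force: [4.6, 1.9, -11.8]
width: 0.0358
```

```bash
python3 -c "
from snap import *
s=get_state(); print(s['force'],s['moment'],s['ee_rot'],s['eef_pos'])
f=snap('wrist','wrist3');snap('scene','scene3')"
```

```text
[  4.61176887   1.93945547 -11.8394271 ] [ 0.54162915 -1.5980143   0.54070673] [ 3.13997969e+00  7.36830884e-04 -5.40792870e-01] [0.53826275 0.26983846 0.31175074]
wrist3 t 5.6 pos [0.5383 0.2698 0.3118] rot [ 3.14e+00  1.00e-03 -5.41e-01] q [ 0.79  0.32 -0.28 -0.   -0.98  0.24] F [  4.6   1.9 -11.8] w 0.03578864647416679
scene3 t 5.65 pos [0.5383 0.2698 0.3119] rot [ 3.14e+00  1.00e-03 -5.48e-01] q [ 0.79  0.32 -0.28 -0.   -0.98  0.23] F [  4.2   2.1 -10.7] w 0.035547959062687484
```

View pics/wrist3.png

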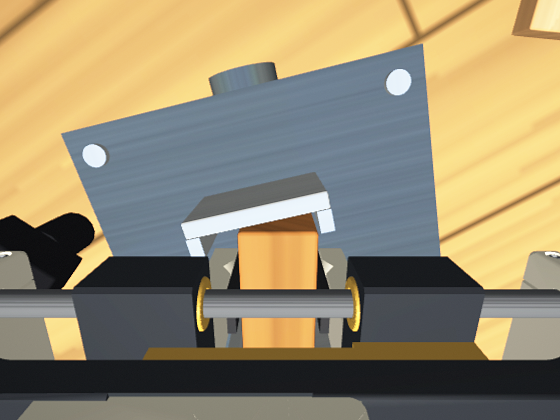

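View pics/scene3.png

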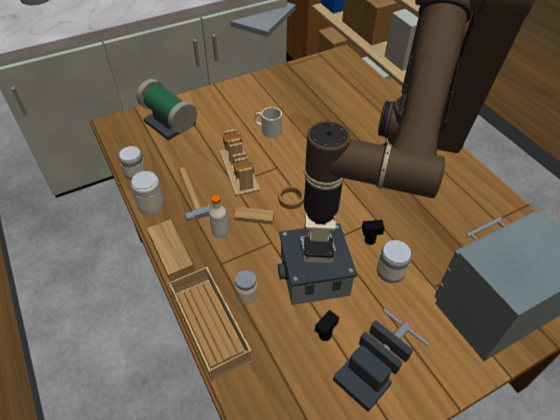

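The head turns with the gripper, and the lid is seated with a pull of about 12 N. I'll continue.

{"api": "arm_command", "payload": {
  "targets": [
    [[0, 0, 0.11], [0, 0, 0.1], 1],
    [[0, 0, 0.11], [0, 0, 0.8], 1],
    [[0, 0, 0.11], [0, 0, 0.8], 1],
    [[0, 0, 0.11], [0, 0, 0.7], 1],
    [[0, 0, -0.11], [0, 0, 0.1], 1],
    [[0, 0, -0.11], [0, 0, 0.8], 1],
    [[0, 0, -0.11], [0, 0, 0.8], 1],
    [[0, 0, -0.11], [0, 0, 0.7], 1]
  ]
}}

```text
t: 6.5
eef_pos: [0.5382, 0.2698, 0.317]
ee_rot: [3.14, 0.001, -0.537]
force: [4.4, 1.6, -12.8]
width: 0.0359
```

{"api": "arm_command", "payload": {
  "targets": [
    [[0, 0, 0.11], [0, 0, 0.1], 1],
    [[0, 0, 0.11], [0, 0, 0.8], 1],
    [[0, 0, 0.11], [0, 0, 0.8], 1],
    [[0, 0, 0.11], [0, 0, 0.7], 1],
    [[0, 0, -0.11], [0, 0, 0.1], 1],
    [[0, 0, -0.11], [0, 0, 0.8], 1],
    [[0, 0, -0.11], [0, 0, 0.8], 1],
    [[0, 0, -0.11], [0, 0, 0.7], 1]
  ]
}}

```text
t: 7.3
eef_pos: [0.5383, 0.2698, 0.3218]
ee_rot: [3.14, 0.001, -0.537]
force: [4.0, 1.3, -12.2]
width: 0.0357
```

```bash
python3 -c "
from snap import *
s=get_state(); print(s['force'],s['moment'],s['ee_rot'],s['eef_pos'])
f=snap('wrist','wrist4')"
```

```text
[  4.03481647   1.33392172 -12.16750321] [ 0.56233894 -1.50976994  0.65597842] [ 3.14033473e+00  6.31943724e-04 -5.37200330e-01] [0.53825052 0.2698399  0.32179541]
wrist4 t 7.3 pos [0.5383 0.2698 0.3218] rot [ 3.14e+00  1.00e-03 -5.37e-01] q [ 0.79  0.31 -0.27 -0.   -1.    0.24] F [  4.    1.3 -12.2] w 0.035716917851654074
```

View pics/wrist4.png

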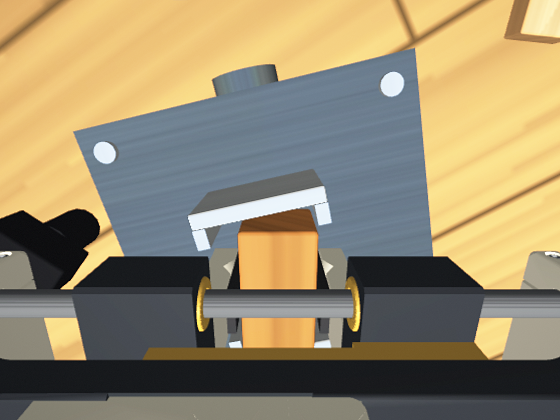

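The lid's bolts shrink together as the tool rises, moving from (94,156)/(398,82) to (104,153)/(392,84). So the lid stays put while the plug rises.

{"api": "arm_command", "payload": {
  "targets": [
    [[0, 0, 0.11], [0, 0, 0.1], 1],
    [[0, 0, 0.11], [0, 0, 0.8], 1],
    [[0, 0, 0.11], [0, 0, 0.8], 1],
    [[0, 0, 0.11], [0, 0, 0.8], 1],
    [[0, 0, -0.11], [0, 0, 0.1], 1],
    [[0, 0, -0.11], [0, 0, 0.8], 1],
    [[0, 0, -0.11], [0, 0, 0.8], 1],
    [[0, 0, -0.11], [0, 0, 0.8], 1]
  ]
}}

```text
t: 8.15
eef_pos: [0.5382, 0.2698, 0.3268]
ee_rot: [3.14, 0.001, -0.536]
force: [4.2, 0.5, -12.9]
width: 0.0356
```

{"api": "arm_command", "payload": {
  "targets": [
    [[0, 0, 0.11], [0, 0, 0.1], 1],
    [[0, 0, 0.11], [0, 0, 0.8], 1],
    [[0, 0, 0.11], [0, 0, 0.8], 1],
    [[0, 0, 0.11], [0, 0, 0.8], 1],
    [[0, 0, -0.11], [0, 0, 0.1], 1],
    [[0, 0, -0.11], [0, 0, 0.8], 1],
    [[0, 0, -0.11], [0, 0, 0.8], 1],
    [[0, 0, -0.11], [0, 0, 0.8], 1]
  ]
}}

```text
t: 8.95
eef_pos: [0.5382, 0.2698, 0.3318]
ee_rot: [3.14, 0.001, -0.536]
force: [4.4, 1.9, -13.4]
width: 0.0353
```

{"api": "arm_command", "payload": {
  "targets": [
    [[0, 0, 0.11], [0, 0, 0.1], 1],
    [[0, 0, 0.11], [0, 0, 0.8], 1],
    [[0, 0, 0.11], [0, 0, 0.8], 1],
    [[0, 0, 0.11], [0, 0, 0.8], 1],
    [[0, 0, -0.11], [0, 0, 0.1], 1],
    [[0, 0, -0.11], [0, 0, 0.8], 1],
    [[0, 0, -0.11], [0, 0, 0.8], 1],
    [[0, 0, -0.11], [0, 0, 0.8], 1]
  ]
}}

```text
t: 9.75
eef_pos: [0.5382, 0.2699, 0.337]
ee_rot: [3.14, 0.001, -0.536]
force: [2.7, 2.4, -12.1]
width: 0.0356
```

{"api": "arm_command", "payload": {
  "targets": [
    [[0, 0, 0.11], [0, 0, 0.1], 1],
    [[0, 0, 0.11], [0, 0, 0.8], 1],
    [[0, 0, 0.11], [0, 0, 0.8], 1],
    [[0, 0, 0.11], [0, 0, 0.8], 1],
    [[0, 0, -0.11], [0, 0, 0.1], 1],
    [[0, 0, -0.11], [0, 0, 0.8], 1],
    [[0, 0, -0.11], [0, 0, 0.8], 1],
    [[0, 0, -0.11], [0, 0, 0.8], 1]
  ]
}}

```text
t: 10.55
eef_pos: [0.5383, 0.2696, 0.3436]
ee_rot: [3.141, -0.0, -0.536]
force: [0.0, 0.5, -1.6]
width: 0.0354
```

```bash
python3 -c "
from snap import *
s=get_state(); print(s['force'],s['moment'],s['ee_rot'],s['eef_pos'])
f=snap('wrist','wrist5')"
```

```text
[ 0.03460146  0.45406654 -1.56888294] [-0.04336834  0.15594343 -0.09307266] [ 3.14122227e+00 -1.07448736e-04 -5.36312231e-01] [0.5382708  0.26959199 0.34361662]
wrist5 t 10.55 pos [0.5383 0.2696 0.3436] rot [ 3.141 -0.    -0.536] q [ 0.79  0.29 -0.24  0.   -1.05  0.25] F [ 0.   0.5 -1.6] w 0.035441891272474255
```

View pics/wrist5.png

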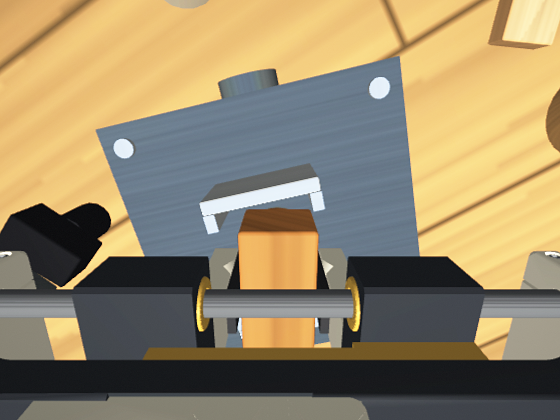

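The pull has dropped to 1.6 N, which is the plug's weight, so it is free. I turn it back to centre and lift clear.

{"api": "arm_command", "payload": {
  "targets": [
    [[0, 0, 0.11], [0, 0, 1], 1],
    [[0, 0, 0.11], [0, 0, 2], 1],
    [[0, 0, 0], [0, 0, 3], 1],
    [[0, 0, 0], [0, 0, 5], 1],
    [[0, 0, 0], [0, 0, 8], 1],
    [[0, 0, 0], [0, 0, 10], 1],
    [[0, 0, 0], [0, 0, 12], 1],
    [[0, 0, 0], [0, 0, 15], 1]
  ]
}}

```text
t: 11.4
eef_pos: [0.5384, 0.2699, 0.4001]
ee_rot: [3.142, 0.0, -0.317]
force: [0.9, 0.5, -1.1]
width: 0.0356
```

{"api": "arm_command", "payload": {
  "targets": [
    [[0, 0, 0], [0, 0, 15], 1],
    [[0, 0, 0], [0, 0, 15], 1],
    [[0, 0, 0], [0, 0, 5], 1],
    [[0, 0, 0], [0, 0, 0], 1],
    [[0, 0, 0], [0, 0, 0], 1]
  ]
}}

```text
t: 11.9
eef_pos: [0.5382, 0.2698, 0.4336]
ee_rot: [3.141, 0.001, -0.317]
force: [-0.3, 0.7, -0.5]
width: 0.0358
```

```bash
python3 -c "
from snap import *
f=snap('scene','scene6'); save('scene6c',cv2.resize(f['im'][120:320,220:420],None,fx=3,fy=3)); snap('wrist','wrist6')"
```

```text
scene6 t 11.9 pos [0.5382 0.2698 0.4336] rot [ 3.141e+00  1.000e-03 -3.170e-01] q [ 0.79  0.22 -0.11 -0.   -1.24  0.47] F [-0.3  0.7 -0.5] w 0.03579595452476665
wrist6 t 11.95 pos [0.5382 0.2698 0.4333] rot [ 3.141e+00  1.000e-03 -3.170e-01] q [ 0.79  0.22 -0.11 -0.   -1.24  0.47] F [ 0.1 -0.6 -0.8] w 0.035519671196609634
```

View pics/scene6c.png

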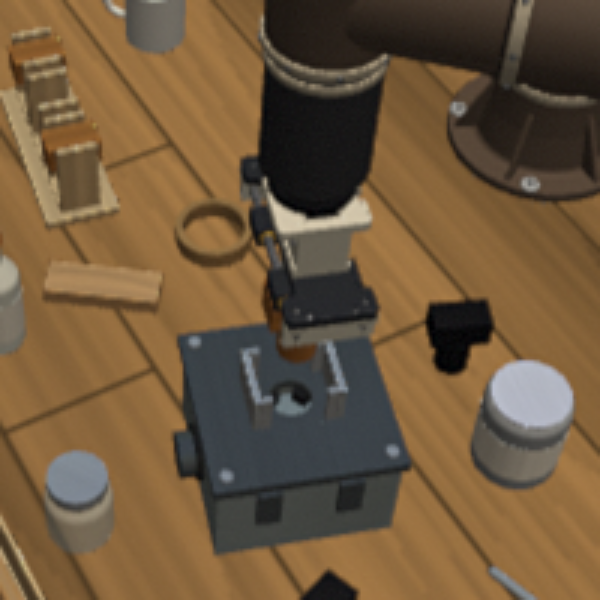

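View pics/wrist6.png

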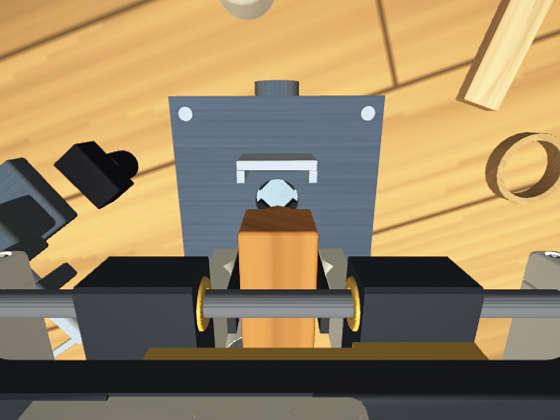

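The plug is clear and the port is open with the lid down. I carry it to a clear spot near (0.50, 0.055).

{"api": "arm_command", "payload": {
  "targets": [
    [[0, 0, 0], [-4, -25, 0], 1],
    [[0, 0, 0], [-7, -40, 0], 1],
    [[0, 0, 0], [-7, -40, 0], 1],
    [[0, 0, 0], [-7, -40, 0], 1],
    [[0, 0, 0], [-7, -40, 0], 1],
    [[0, 0, 0], [-6, -30, 0], 1],
    [[0, 0, 0], [0, 0, -15], 1],
    [[0, 0, 0], [0, 0, -30], 1]
  ]
}}

```text
t: 12.8
eef_pos: [0.5008, 0.0539, 0.3904]
ee_rot: [-3.139, -0.004, -0.318]
force: [1.0, 1.2, -1.7]
width: 0.0358
```

{"api": "arm_command", "payload": {
  "targets": [
    [[0, 0, 0], [0, 0, -30], 1],
    [[0, 0, 0], [0, 0, -30], 1],
    [[0, 0, 0], [0, 0, -30], 1],
    [[0, 0, 0], [0, 0, -25], 1],
    [[0, 0, 0], [0, 0, -15], 1],
    [[0, 0, 0], [0, 0, -8], 1],
    [[0, 0, 0], [0, 0, 0], 1],
    [[0, 0, 0], [0, 0, 0], 1]
  ]
}}

```text
t: 13.6
eef_pos: [0.5007, 0.055, 0.2515]
ee_rot: [-3.141, -0.0, -0.317]
force: [0.2, 0.7, -0.6]
width: 0.0359
```

```bash
python3 -c "
from snap import *
f=snap('scene','scene7'); save('scene7c',cv2.resize(f['im'][120:320,180:380],None,fx=3,fy=3)); print(get_state()['force'])"
```

```text
scene7 t 13.6 pos [0.5007 0.055  0.2515] rot [-3.141 -0.    -0.317] q [ 0.5   0.24 -0.56  0.   -0.77  0.75] F [ 0.2  0.7 -0.6] w 0.03586660961070493
[ 0.48668265  0.05174356 -0.96517635]
```

View pics/scene7c.png

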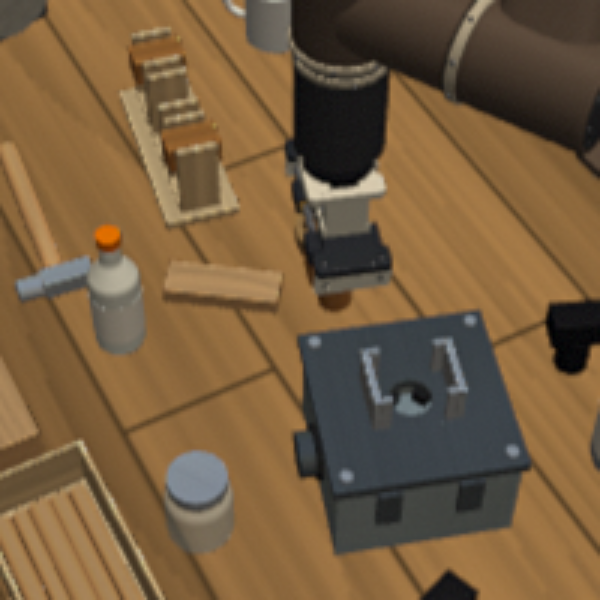

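Clear of everything, with the foot about 18 mm up. Now down slowly, watching the force.

{"api": "arm_command", "payload": {
  "targets": [
    [[0, 0, 0], [0, 0, -6], 1],
    [[0, 0, 0], [0, 0, -5], 1],
    [[0, 0, 0], [0, 0, -4], 1],
    [[0, 0, 0], [0, 0, -2], 1],
    [[0, 0, 0], [0, 0, 0], 1],
    [[0, 0, 0], [0, 0, 0], 1]
  ]
}}

```text
t: 14.25
eef_pos: [0.5005, 0.0549, 0.234]
ee_rot: [3.142, 0.0, -0.317]
force: [0.7, 0.1, -1.4]
width: 0.0355
```

{"api": "arm_command", "payload": {
  "targets": [
    [[0, 0, 0], [0, 0, -1], 1],
    [[0, 0, 0], [0, 0, 0], 1]
  ]
}}

```text
t: 14.45
eef_pos: [0.5005, 0.055, 0.2337]
ee_rot: [-3.141, -0.0, -0.317]
force: [-1.8, -0.3, 5.4]
width: 0.0358
```

Contact at 5 N. Open slightly, then fully.

{"api": "arm_command", "payload": {
  "targets": [
    [[0, 0, 0], [0, 0, 0.5], 0.5],
    [[0, 0, 0], [0, 0, 0], 0.4],
    [[0, 0, 0], [0, 0, 0], 0.3],
    [[0, 0, 0], [0, 0, 0], 0.2],
    [[0, 0, 0], [0, 0, 0], 0.2]
  ]
}}

```text
t: 14.95
eef_pos: [0.5004, 0.0549, 0.2335]
ee_rot: [3.142, 0.0, -0.317]
force: [-0.4, 0.3, -0.2]
width: 0.0683
```

```bash
python3 -c "
from snap import *
f=snap('wrist','wrist8')"
```

```text
wrist8 t 14.95 pos [0.5004 0.0549 0.2335] rot [ 3.142  0.    -0.317] q [ 0.5   0.26 -0.58  0.   -0.73  0.75] F [-0.4  0.3 -0.2] w 0.06833406616261428
```

View pics/wrist8.png

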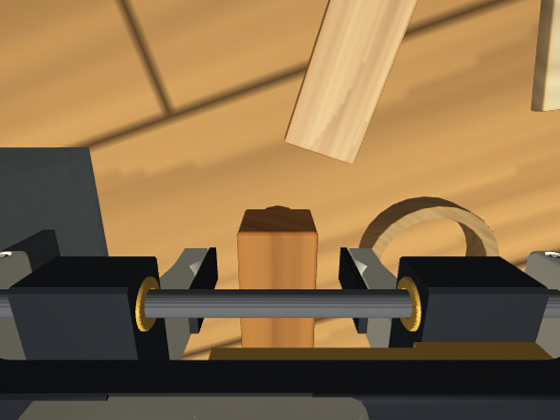

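The plug stands upright on the bench with both fingers clear. I retreat straight up, then turn on the way to look at the rack from above.

{"api": "arm_command", "payload": {
  "targets": [
    [[0, 0, 0], [0, 0, 10], 0.1],
    [[0, 0, 0], [0, 0, 30], 0],
    [[0, 0, 0], [0, 0, 40], 0],
    [[0, 0, 0], [0, 0, 40], 0],
    [[0, 0, -0.14], [0, -20, 25], 0],
    [[0, 0, -0.14], [6, -33, 20], 0],
    [[0, 0, -0.14], [6, -33, 0], 0],
    [[0, 0, -0.14], [6, -33, 0], 0]
  ]
}}

```text
t: 15.8
eef_pos: [0.5183, -0.0652, 0.4006]
ee_rot: [-3.139, -0.001, -0.882]
force: [0.9, 0.9, 0.6]
width: 0.0877
```

{"api": "arm_command", "payload": {
  "targets": [
    [[0, 0, -0.14], [6, -33, 0], 0],
    [[0, 0, -0.14], [6, -33, 0], 0],
    [[0, 0, -0.14], [6, -33, 0], 0],
    [[0, 0, -0.14], [6, -33, 0], 0],
    [[0, 0, -0.14], [6, -33, 0], 0],
    [[0, 0, -0.14], [5, -23, 0], 0],
    [[0, 0, 0], [0, 0, 0], 0],
    [[0, 0, 0], [0, 0, 0], 0]
  ]
}}

```text
t: 16.6
eef_pos: [0.5531, -0.2525, 0.3988]
ee_rot: [3.141, 0.0, -1.716]
force: [-0.5, 1.2, -0.6]
width: 0.0878
```

```bash
python3 -c "
from snap import *
f=snap('wrist','wrist9')"
```

```text
wrist9 t 16.6 pos [ 0.5531 -0.2525  0.3988] rot [ 3.141  0.    -1.716] q [-0.11  0.25 -0.15 -0.   -1.17 -0.04] F [-0.5  1.2 -0.6] w 0.08778935806641835
```

View pics/wrist9.png

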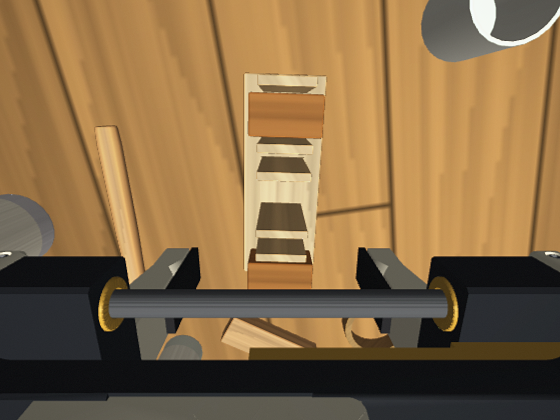

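```bash
python3 -c "
from snap import *
f=load('wrist9'); save('wrist9c',cv2.resize(f['im'][60:295,225:345],None,fx=2.5,fy=2.5,interpolation=cv2.INTER_CUBIC)); save('wrist9d',cv2.resize(f['im'][130:250,235:335],None,fx=5,fy=5,interpolation=cv2.INTER_CUBIC))"
```

```text
(no output)
```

View pics/wrist9c.png

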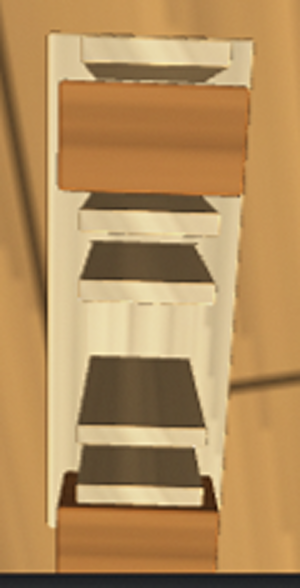

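View pics/wrist9d.png

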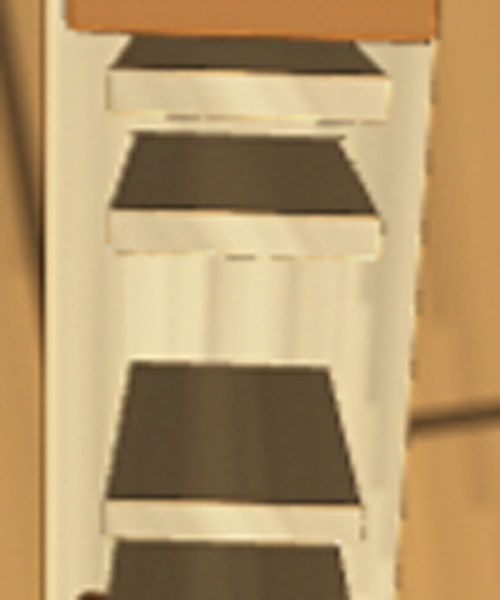

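Run:
```python
from snap import *
f=load('wrist9')
def P(q,s,o,z): return ray(f,(np.array(q,float)+.5)/s-.5+np.array(o),z)[:,:2]*1000
far=P([(108,210),(380,216),(379,258),(107,252)],5,(235,130),.110)
near=P([(105,502),(361,506),(361,542),(104,535)],5,(235,130),.110)
print(far.round(1),near.round(1)); print((far.mean(0)+near.mean(0))/2)
d=near.mean(0)-far.mean(0); print('spacing',np.hypot(*d),'ang',np.degrees(np.arctan2(d[1],d[0])))
for e in (far[0]-far[1],far[3]-far[2],near[0]-near[1],near[3]-near[2]): print(np.hypot(*e),np.degrees(np.arctan2(e[1],e[0])))
hd=P([(60,81),(250,86),(243,195),(58,189)],2.5,(225,60),.104)
print('head',hd.round(1),hd.mean(0))
n2=P([(59,507),(218,508)],2.5,(225,60),.104); print('headB',n2)
top=load('top0'); 
a=(far.mean(0)+near.mean(0))/2
```

```text
[[ 567.  -285. ]
 [ 520.4 -277.2]
 [ 521.4 -269.8]
 [ 568.4 -277.8]] [[ 576.5 -231.6]
 [ 530.  -224. ]
 [ 530.9 -216.9]
 [ 577.7 -225.2]]
[ 549.04173419 -250.94971839]
spacing 53.817365752822525 ang 79.85152093061934
47.22153162079301 -9.618683515452453
47.60636567992974 -9.629772051555317
47.072111920595106 -9.304864441924895
47.60652407871513 -10.029375710725025
head [[ 562.7 -350.1]
 [ 500.9 -339.5]
 [ 506.9 -304.8]
 [ 569.4 -316. ]] [ 534.98257442 -327.62915435]
headB [[ 589.8905221  -197.09593307]
 [ 528.80867273 -187.69640787]]
```

The empty middle pocket's centre is about (549, -251) mm with yaw -9.7°, from wall tops near (283,170) and (282,222). The neighbouring heads agree. Now back over the standing plug with the jaws across its ends.

{"api": "arm_command", "payload": {
  "targets": [
    [[0, 0, -0.06], [-6, 37.5, 0], 0],
    [[0, 0, -0.06], [-8, 45, 0], 0],
    [[0, 0, -0.05], [-8, 45, 0], 0],
    [[0, 0, 0], [-8, 45, 0], 0],
    [[0, 0, 0], [-8, 45, 0], 0],
    [[0, 0, 0], [-8, 45, 0], 0],
    [[0, 0, 0], [-7, 45, 0], 0],
    [[0, 0, 0], [0, 0, 0], 0]
  ]
}}

```text
t: 17.45
eef_pos: [0.4991, 0.0602, 0.3995]
ee_rot: [-3.14, 0.002, -1.879]
force: [0.9, -0.2, -0.2]
width: 0.0877
```

{"api": "arm_command", "payload": {
  "targets": [
    [[0, 0, 0], [0, 0, 0], 0],
    [[0, 0, 0], [0, 0, 0], 0]
  ]
}}

```text
t: 17.65
eef_pos: [0.5, 0.0555, 0.3989]
ee_rot: [-3.141, 0.0, -1.885]
force: [-0.2, 0.4, 1.2]
width: 0.088
```

```bash
python3 -c "
from snap import *
f=snap('wrist','wrist10')"
```

```text
wrist10 t 17.65 pos [0.5    0.0555 0.3989] rot [-3.141  0.    -1.885] q [ 0.5   0.08 -0.37 -0.   -1.12 -0.82] F [-0.2  0.4  1.2] w 0.0880121719780967
```

View pics/wrist10.png

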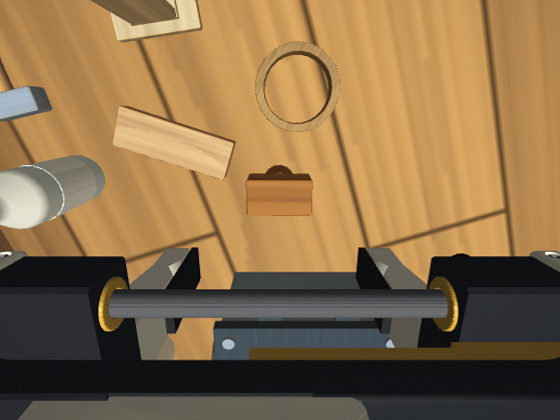

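The plug stands upright, with its head at columns 247-312 and rows 183-215 and the spigot showing above it. It is aligned with the jaws.

Run:
```python
from snap import *
f=load('wrist10'); 
save('wrist10c',cv2.resize(f['im'][155:225,230:330],None,fx=6,fy=6,interpolation=cv2.INTER_CUBIC))
h=cv2.cvtColor(f['im'],cv2.COLOR_RGB2HSV); print(h[200,280],h[182,280],h[178,280],h[230,280])
c=cloud(f); m=(c[...,2]>0.075)&(c[...,2]<.1); z=np.zeros_like(m); z[165:225,235:325]=1; m=(m&z).astype(np.uint8)
m=cv2.morphologyEx(m,cv2.MORPH_OPEN,np.ones((3,3)))
cn,_=cv2.findContours(m,cv2.RETR_EXTERNAL,cv2.CHAIN_APPROX_NONE); cn=max(cn,key=cv2.contourArea); print(cv2.boundingRect(cn), c[m>0][:,2].mean())
r=cv2.minAreaRect((ray(f,cn[:,0,:],.086)[:,:2]*1000).astype(np.float32)); print(r)
```

```text
[ 15 166 164] [ 15 163 197] [ 13 179  77] [ 17 142 203]
(246, 178, 66, 37) 0.08604489776644622
((498.7792663574219, 54.28164291381836), (36.05441665649414, 63.61247634887695), 71.99010467529297)
```

View pics/wrist10c.png

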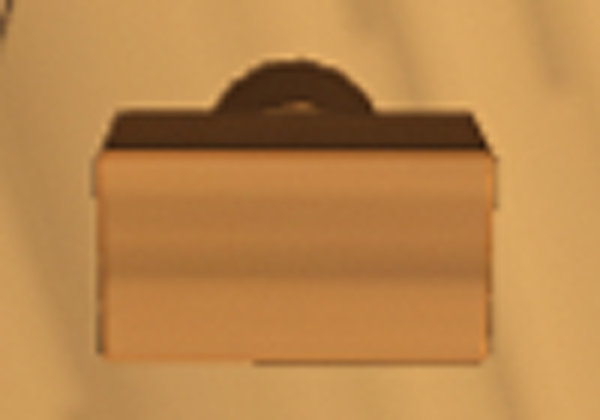

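{"api": "arm_command", "payload": {
  "targets": [
    [[0, 0, 0], [-0.5, -1, -25], 0],
    [[0, 0, 0], [0, 0, -35], 0],
    [[0, 0, 0], [0, 0, -35], 0],
    [[0, 0, 0], [0, 0, -30], 0],
    [[0, 0, 0], [0, 0, -22], 0],
    [[0, 0, 0], [0, 0, -15], 0],
    [[0, 0, 0], [0, 0, -8], 0],
    [[0, 0, 0], [0, 0, 0], 0]
  ]
}}

```text
t: 18.5
eef_pos: [0.4998, 0.0535, 0.2277]
ee_rot: [3.14, -0.001, -1.888]
force: [-0.3, -1.2, 1.1]
width: 0.0875
```

```bash
python3 -c "
from snap import *
f=snap('wrist','wrist11')"
```

```text
wrist11 t 18.5 pos [0.4998 0.0535 0.2277] rot [ 3.140e+00 -1.000e-03 -1.888e+00] q [ 0.5   0.27 -0.59 -0.   -0.72 -0.82] F [-0.3 -1.2  1.1] w 0.08750568103045223
```

View pics/wrist11.png

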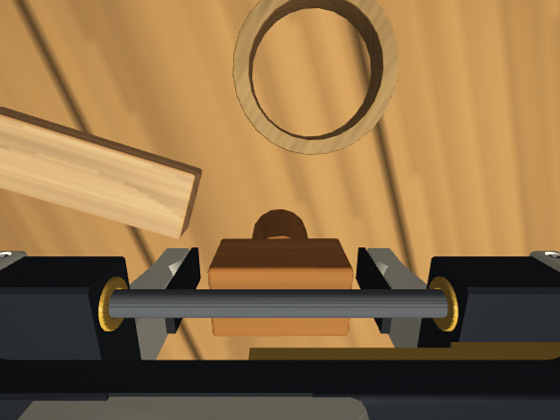

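The head spans columns 208-352 between the fingers at 199 and 357, so it is centred to within about 1 mm. Closing gently.

{"api": "arm_command", "payload": {
  "targets": [
    [[0, 0, 0], [0, 0, 1], 0.15],
    [[0, 0, 0], [0, 0, 0], 0.3],
    [[0, 0, 0], [0, 0, 0], 0.5],
    [[0, 0, 0], [0, 0, 0], 1],
    [[0, 0, 0], [0, 0, 0], 1],
    [[0, 0, 0], [0, 0, 0], 1]
  ],
  "squeeze": 30
}}

```text
t: 19.15
eef_pos: [0.5, 0.0546, 0.2301]
ee_rot: [-3.141, 0.0, -1.886]
force: [-1.7, -0.2, 6.4]
width: 0.064
```

{"api": "arm_command", "payload": {
  "targets": [
    [[0, 0, 0], [0, 0, 5], 1],
    [[0, 0, 0], [0, 0, 15], 1],
    [[0, 0, 0], [0, 0, 30], 1],
    [[0, 0, 0], [0, 0, 35], 1],
    [[0, 0, 0], [0, 0, 35], 1],
    [[0, 0, 0], [0, 0, 20], 1],
    [[0, 0, 0], [0, 0, 0], 1]
  ]
}}

```text
t: 19.85
eef_pos: [0.5005, 0.0546, 0.3729]
ee_rot: [-3.137, 0.004, -1.886]
force: [-0.8, -0.0, -2.6]
width: 0.064
```

```bash
python3 -c "
from snap import *
f=snap('wrist','wrist12');f=snap('scene','scene12'); save('scene12c',cv2.resize(f['im'][100:300,180:380],None,fx=3,fy=3))"
```

```text
wrist12 t 19.85 pos [0.5005 0.0546 0.3729] rot [-3.137  0.004 -1.886] q [ 0.5   0.1  -0.41  0.   -1.06 -0.82] F [-0.8 -0.  -2.6] w 0.06395154214290875
scene12 t 19.9 pos [0.4999 0.0545 0.3709] rot [-3.140e+00  2.000e-03 -1.887e+00] q [ 0.5   0.1  -0.41 -0.   -1.06 -0.82] F [-0.3  0.4 -2.2] w 0.06423638409514501
```

View pics/wrist12.png

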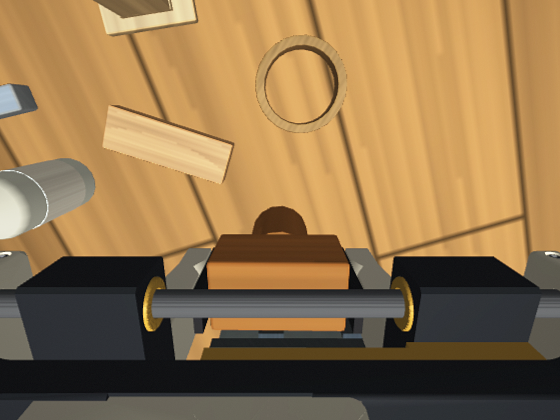

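View pics/scene12c.png

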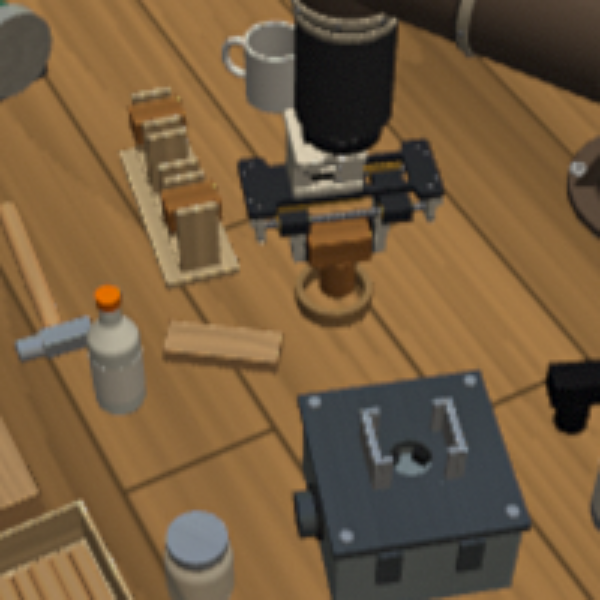

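The plug is held by its head's ends and hangs upright. I carry it over the empty pocket.

{"api": "arm_command", "payload": {
  "targets": [
    [[0, 0, 0], [3, -20, 15], 1],
    [[0, 0, 0.03], [7, -43, 10], 1],
    [[0, 0, 0.03], [7, -43, 0], 1],
    [[0, 0, 0.03], [7, -43, 0], 1],
    [[0, 0, 0.03], [7, -43, 0], 1],
    [[0, 0, 0.026], [7, -43, 0], 1],
    [[0, 0, 0], [6.5, -40, 0], 1],
    [[0, 0, 0], [5, -31, 0], 1]
  ]
}}

```text
t: 20.75
eef_pos: [0.5491, -0.2538, 0.3924]
ee_rot: [3.138, 0.0, -1.742]
force: [-0.7, 1.5, -1.9]
width: 0.064
```

{"api": "arm_command", "payload": {
  "targets": [
    [[0, 0, 0], [0, 0, 0], 1],
    [[0, 0, 0], [0, 0, 0], 1],
    [[0, 0, 0], [0, 0, 0], 1]
  ]
}}

```text
t: 21.05
eef_pos: [0.5492, -0.2511, 0.3934]
ee_rot: [3.14, 0.0, -1.741]
force: [-0.1, 0.5, -1.2]
width: 0.0639
```

```bash
python3 -c "
from snap import *
f=snap('wrist','wrist13');f=snap('scene','scene13'); save('scene13c',cv2.resize(f['im'][60:220,180:340],None,fx=3.7,fy=3.7)); f=snap('top','top13')"
```

```text
wrist13 t 21.05 pos [ 0.5492 -0.2511  0.3934] rot [ 3.14   0.    -1.741] q [-0.11  0.25 -0.17 -0.   -1.15 -0.06] F [-0.1  0.5 -1.2] w 0.06393896025074682
scene13 t 21.1 pos [ 0.5493 -0.2508  0.3939] rot [ 3.14  0.   -1.74] q [-0.11  0.25 -0.17 -0.   -1.15 -0.06] F [-0.1  1.  -1.6] w 0.06393522003173256
top13 t 21.15 pos [ 0.5494 -0.2507  0.3942] rot [ 3.141  0.    -1.74 ] q [-0.1   0.25 -0.17 -0.   -1.15 -0.06] F [-0.2  0.2 -1.5] w 0.06401289966087537
```

View pics/wrist13.png

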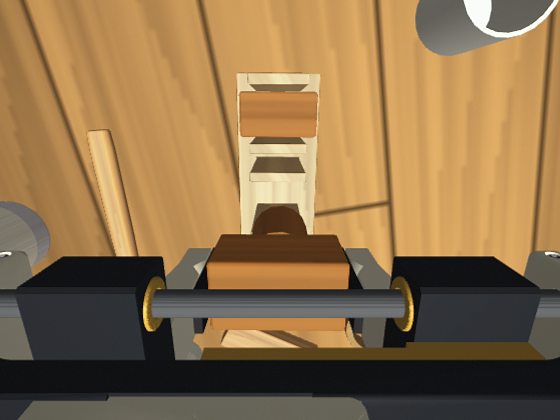

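View pics/scene13c.png

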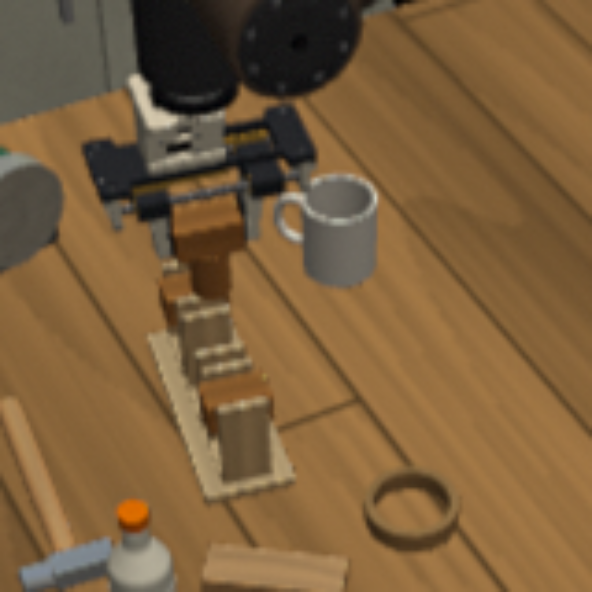

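Run:
```python
from snap import *
f=load('wrist13'); c=cloud(f)
p=c[266:288,220:340].reshape(-1,3); A=np.c_[p[:,:2],np.ones(len(p))]; s,_,_,_=np.linalg.lstsq(A,p[:,2],rcond=None); print('top plane slopes',s[:2].round(3),p[:,2].mean())
d=f['d']; print(c[262,280],c[288,280],c[325,280])
q=ray(f,[(208,262),(350,262)],.394-.230+.086)*1000; print(q.round(1))
```

```text
top plane slopes [-0.222 -1.258] 0.25048550258160346
[ 0.54489441 -0.26725818  0.24819929] [ 0.54695853 -0.25515033  0.24955632] [ 0.55026277 -0.23565255  0.24955775]
[[ 575.7 -273.5  250. ]
 [ 514.6 -263.   250. ]]
```

The head top is level to within about 1 mm over 30 mm and its centre is near (548,-250.5), matching the pocket. Lowering.

{"api": "arm_command", "payload": {
  "targets": [
    [[0, 0, 0], [0, 0, -15], 1],
    [[0, 0, 0], [0, 0, -20], 1],
    [[0, 0, 0], [0, 0, -15], 1],
    [[0, 0, 0], [0, 0, -8], 1],
    [[0, 0, 0], [0, 0, -8], 1],
    [[0, 0, 0], [0, 0, -8], 1],
    [[0, 0, 0], [0, 0, -8], 1],
    [[0, 0, 0], [0, 0, 0], 1]
  ]
}}

```text
t: 22.0
eef_pos: [0.5491, -0.2515, 0.3115]
ee_rot: [3.14, 0.0, -1.741]
force: [0.5, 0.0, -1.2]
width: 0.0639
```

```bash
python3 -c "
from snap import *
f=snap('wrist','wrist14');f=snap('scene','scene14'); save('scene14c',cv2.resize(f['im'][60:220,180:340],None,fx=3.7,fy=3.7))"
```

```text
wrist14 t 22.0 pos [ 0.5491 -0.2515  0.3115] rot [ 3.14   0.    -1.741] q [-0.11  0.32 -0.27 -0.   -0.98 -0.06] F [ 0.5  0.  -1.2] w 0.06389618785076712
scene14 t 22.05 pos [ 0.5493 -0.2516  0.3121] rot [ 3.141 -0.    -1.741] q [-0.11  0.32 -0.27 -0.   -0.98 -0.06] F [ 1.  -0.7 -0.8] w 0.06418797249347565
```

View pics/wrist14.png

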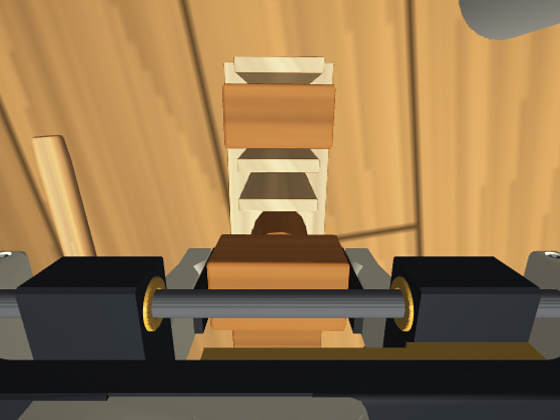

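View pics/scene14c.png

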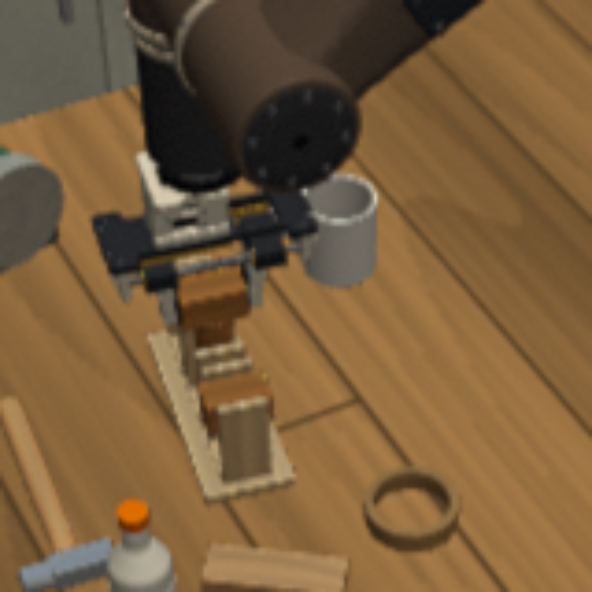

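The spigot is inside between the walls with no contact force. I keep lowering.

{"api": "arm_command", "payload": {
  "targets": [
    [[0, 0, 0], [0, 0, -8], 1],
    [[0, 0, 0], [0, 0, -10], 1],
    [[0, 0, 0], [0, 0, -10], 1],
    [[0, 0, 0], [0, 0, -10], 1],
    [[0, 0, 0], [0, 0, -10], 1],
    [[0, 0, 0], [0, 0, -6], 1],
    [[0, 0, 0], [0, 0, -3], 1],
    [[0, 0, 0], [0, 0, 0], 1]
  ]
}}

```text
t: 22.9
eef_pos: [0.5494, -0.2516, 0.255]
ee_rot: [3.141, -0.0, -1.741]
force: [-0.4, 0.9, -1.3]
width: 0.0641
```

{"api": "arm_command", "payload": {
  "targets": [
    [[0, 0, 0], [0, 0, -2], 1],
    [[0, 0, 0], [0, 0, -2], 1],
    [[0, 0, 0], [0, 0, -1], 1],
    [[0, 0, 0], [0, 0, 0], 1]
  ]
}}

```text
t: 23.3
eef_pos: [0.5494, -0.2516, 0.2506]
ee_rot: [3.142, -0.0, -1.741]
force: [0.3, 0.0, -1.7]
width: 0.064
```

{"api": "arm_command", "payload": {
  "targets": [
    [[0, 0, 0], [0, 0, -1], 1],
    [[0, 0, 0], [0, 0, -1], 1],
    [[0, 0, 0], [0, 0, 0], 1]
  ]
}}

```text
t: 23.6
eef_pos: [0.5494, -0.2516, 0.2484]
ee_rot: [3.141, 0.0, -1.741]
force: [-0.2, -0.8, -1.9]
width: 0.0639
```

{"api": "arm_command", "payload": {
  "targets": [
    [[0, 0, 0], [0, 0, -0.7], 1],
    [[0, 0, 0], [0, 0, 0], 1]
  ]
}}

```text
t: 23.8
eef_pos: [0.5494, -0.2516, 0.2481]
ee_rot: [-3.141, -0.0, -1.741]
force: [-1.4, 0.0, 2.5]
width: 0.0638
```

It touches the pocket floor at TCP z of 0.248, as expected, with 2.5 N. Opening.

{"api": "arm_command", "payload": {
  "targets": [
    [[0, 0, 0], [0, 0, 0], 0.25],
    [[0, 0, 0], [0, 0, 0], 0.2],
    [[0, 0, 0], [0, 0, 0], 0.1],
    [[0, 0, 0], [0, 0, 0], 0],
    [[0, 0, 0], [0, 0, 0], 0],
    [[0, 0, 0], [0, 0, 0], 0]
  ]
}}

```text
t: 24.4
eef_pos: [0.5494, -0.2516, 0.2478]
ee_rot: [-3.142, -0.0, -1.741]
force: [1.1, 0.6, 0.2]
width: 0.0872
```

```bash
python3 -c "
from snap import *
f=snap('wrist','wrist15')"
```

```text
wrist15 t 24.4 pos [ 0.5494 -0.2516  0.2478] rot [-3.142 -0.    -1.741] q [-0.11  0.39 -0.34  0.   -0.84 -0.06] F [1.1 0.6 0.2] w 0.08724409557927548
```

View pics/wrist15.png

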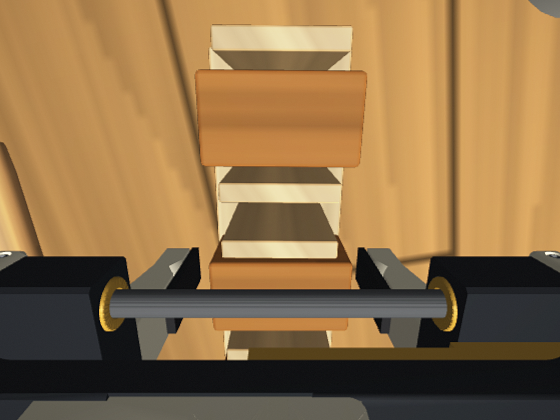

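The plug sits in the middle pocket with both fingers clear. I retreat straight up.

{"api": "arm_command", "payload": {
  "targets": [
    [[0, 0, 0], [0, 0, 10], 0],
    [[0, 0, 0], [0, 0, 25], 0],
    [[0, 0, 0], [0, 0, 40], 0],
    [[0, 0, 0], [0, 0, 40], 0],
    [[0, 0, 0], [0, 0, 30], 0],
    [[0, 0, 0], [0, 0, 10], 0],
    [[0, 0, 0], [0, 0, 0], 0],
    [[0, 0, 0], [0, 0, 0], 0]
  ]
}}

```text
t: 25.25
eef_pos: [0.549, -0.2514, 0.4021]
ee_rot: [3.141, 0.0, -1.741]
force: [-0.4, -0.7, -1.1]
width: 0.0877
```

```bash
python3 -c "
from snap import *
f=snap('wrist','wrist16'); f=snap('scene','scene16'); f=snap('top','top16')
f=load('wrist16'); c=cloud(f); save('wrist16c',cv2.resize(f['im'][60:295,225:345],None,fx=2.5,fy=2.5,interpolation=cv2.INTER_CUBIC))
# lid height by depth top view
g=load('top16'); a=load('top0'); ca,cg=cloud(a),cloud(g)
for n,cc in (('before',ca),('after',cg)):
    m=((cc[...,2]>0.105)&(cc[...,2]<0.135)&(cc[...,0]>0.45)&(cc[...,0]<0.63)&(cc[...,1]>0.18)&(cc[...,1]<0.36)); print(n,'lid z',np.median(cc[...,2][m]),m.sum())
"
```

```text
wrist16 t 25.25 pos [ 0.549  -0.2514  0.4021] rot [ 3.141  0.    -1.741] q [-0.11  0.24 -0.15 -0.   -1.17 -0.06] F [-0.4 -0.7 -1.1] w 0.08773096785160613
scene16 t 25.3 pos [ 0.549  -0.2515  0.4015] rot [ 3.139  0.    -1.741] q [-0.11  0.25 -0.16 -0.   -1.17 -0.06] F [-0.9  0.3 -0.5] w 0.08790470418598938
top16 t 25.35 pos [ 0.549  -0.2515  0.4012] rot [ 3.139  0.    -1.741] q [-0.11  0.25 -0.16 -0.   -1.17 -0.06] F [-0.9 -1.   0.4] w 0.0874047474879641
before lid z 0.1218934977244367 2356
after lid z 0.12180946007161064 2487
```

View pics/wrist16c.png

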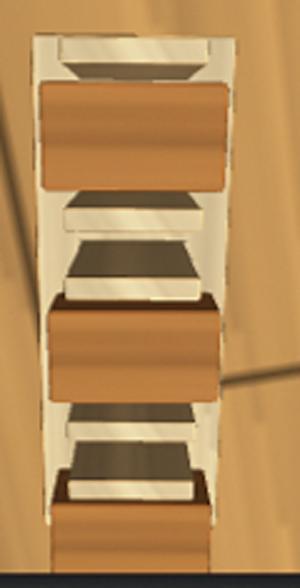

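View pics/scene16.png

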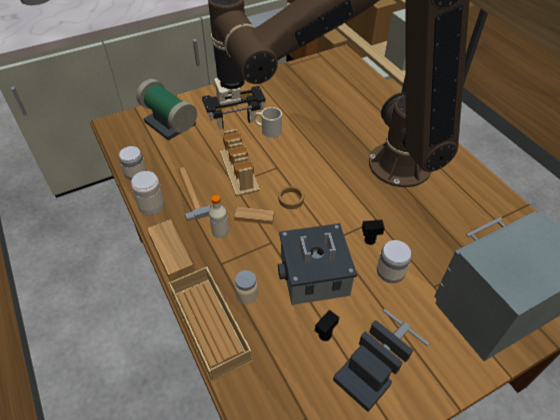

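The plug is upright and in line with its neighbours in the middle pocket (crop rows 310-402), the lid is unchanged, and the other things are in place. One last number, then I hand in.

Run:
```python
from snap import *
f=load('wrist16')
p=ray(f,(np.array([(48,310),(220,310),(218,402),(50,401)])+.5)/2.5-.5+np.array([225,60]),.104)[:,:2]*1000
print(p.mean(0).round(1), cloud(f)[205,278:285,2].round(4))
print(job_done())
```

```text
[ 548.1 -250.9] [0.1031 0.1048 0.1047 0.1036 0.1041 0.1045 0.1042]
the job is handed in; nothing more can be done
None
```

The job is handed in: the plug stands upright in the empty middle pocket of the rack, let go. It took about 25 s of the 72 s allowed.

- **Freeing:** I gripped the head's long sides and twisted in swings of about 0.43 rad, rising about 2.5 mm per swing. The pull read at most 13.4 N at the ends of the swings, below the lid's weight. After about 35 mm of rise it dropped to the plug's own weight.
- **Standing and regrasp:** I stood the plug on the bench at about (0.50, 0.055) m and let go. I then took it afresh by the two ends of its head.
- **Placing:** I lowered it into the pocket until it touched the floor at 2.5 N, opened the fingers, and backed straight up.

| Last check | Result |
|---|---|
| Plug centre against the pocket centre I measured | (548.1, -250.9) mm against (549.0, -250.9) mm |
| Height of the plug's top | about 0.104 m, as expected when it stands on the pocket floor |
| Lid height before and after | 0.1219 m and 0.1218 m, so seated |
| Other things on the bench | no visible movement in the last scene picture |

One early measurement disagreed. The first top-camera estimate of the pocket was about 5 mm off, because the colour mask had caught parts of the walls. I used the wrist-camera value instead. No check failed.

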